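# Load the warmer and click its dial to three

### The job

Take the tea-light cup that stands on the soft round holder and set it down fully home in the warmer's round well. Then set the warmer going: push the dial down gently until it bites, turn it exactly three clicks clockwise from off so that the pointer is at the third pip, never going past, and let the knob come back up. Do not force the dial, and leave the other things alone.

Things in the scene. Friction and masses are not known exactly. Their poses are not given: they have to be found in the camera images.
- cup0_mid (a point): The tea-light cup to use: an open, round, thin-walled stainless steel cup, 40 mm across at the rim (39 at the foot), 18 mm tall, 25 to 50 g, the one that stands on the soft round holder. This point is its centre, half-way up, 9 mm above its underside; z up along its axis.
- holder: Soft silicone holder under that cup: a loose disc 84 mm across; its flat top, where the cup stands, is 6 mm above the shelf, with eight small nubs 3 mm higher still (top 9 mm above the shelf) around the cup, the nubs' inner faces 24.5 mm and outer faces 32.5 mm from the centre. Origin: centre of its underside, on the shelf. It may shift a little.
- warmer: Fragrance warmer, fixed to the shelf: a flat white block 140 mm (its x) by 250 mm (its y) by 40 mm high, origin at the centre of its underside. The round well is 65 mm from the centre towards its +y end, the dial 65 mm towards its -y end.
- well (a point): Centre of the floor of the round well in the warmer's top: 46 mm across, 8 mm deep (floor 32 mm above the shelf, mouth at 40 mm). A cup seated in it stands 10 mm proud. z up.
- knob: The dial's push-and-turn knob: a bar grip 42 mm long (its own x), 13 mm wide (its y), 24 mm tall, on a round drum 44 mm across, 18 mm tall, from the warmer's top to the bar's foot; bar and drum sink together. Origin: middle of the bar, on the dial axis, 70 mm above the shelf when let go (bar from 58 to 82 mm); z up. Starts at any angle; let go, it spins idly without the ring.
- dial_axis (a point): Dial axis at the warmer's top face (40 mm up); axes as the warmer's. Pressing the knob: first 1 to 10 mm (varies, unseen) against a light spring only (1.2 N + 0.08 N/mm), then a sprung clutch of blunt teeth every 15 degrees (they may ride 0.9 mm up before they mesh) adds 3 to 4 N/mm. Under about 5 N of clutch force it slips, over 14 N spoils it, 7 to 10 N is right. Travel ends 14 mm down.
- ring: The dial's click ring: a metal disc 68 mm across, 5 mm thick, on the warmer's top round the knob's foot, with a raised rib as pointer on its own -y side. Origin on the dial axis at the warmer's top. Starts at the off stop, pointer along the warmer's -y; turns clockwise seen from above (yaw decreases), five clicks at most, not back past off. Only the pressed knob turns it.
- pointer (a point): Point on top of the click ring at the pointer rib, 30 mm from the dial axis. The ring has click stops every 20 degrees: resistance rises to about 0.08 N m about the vertical, drops as each click is passed, and the ring falls into the nearest stop when the knob is let go.
- mark0 (a point): Where the pointer point stands at off: on the warmer, 30 mm from the dial axis on its -y side, beside the raised bar mark.
- mark3 (a point): Where the pointer point stands after three clicks: 30 mm from the dial axis, 60 degrees clockwise from mark0, opposite the third of the five small round pips (4.4 mm across, 40 mm from the axis, one per click).
- cup1_mid (a point): A bystander: leave it where it stands. A cup just like the one to use, standing directly on the shelf. Centre, 9 mm up.
- cup2_mid (a point): A bystander: leave it where it stands. A cup just like the one to use, standing directly on the shelf. Centre, 9 mm up.
- cup3_mid (a point): A bystander: leave it where it stands. A cup just like the one to use, standing directly on the shelf. Centre, 9 mm up.
- organiser: A bystander: leave it where it stands. White plastic organiser with slotted dividers, 200 x 130 x 70 mm high. Origin: centre of its underside.
- jar: A bystander: leave it where it stands. Clear glass jar with a screw-top lid, 80 mm across, 110 mm high. Origin: centre of its underside.
- star: A bystander: leave it where it stands. Star-shaped plastic balloon weight, about 75 mm across, 24 mm thick with a 16 mm stub on top. Origin: centre of its underside.
- notebook: A bystander: leave it where it stands. Closed cloth-bound notebook, 150 x 105 x 14 mm. Origin: centre of its underside.
- cup0: The same cup as cup0_mid; origin at the centre of its underside.

How it is judged:
On the way, in this order (a step that is already met when the one before it is completed fails the run):
1. the cup is seated in the well and let go, with the dial still at off (horizontal distance between cup0_mid and well below 0.004 m and z of cup0_mid in the frame of well below 0.0125 m and angle between cup0_mid's own z axis and vertical below 0.1 rad and contact force between the fingers and cup0 below 0.05 N and distance between pointer and mark0 below 0.0035 m), for 0.2 s.
2. the dial's pointer is at the third click (distance between pointer and mark3 below 0.0035 m), for 0.2 s.
At the end, for the whole second after the job is handed in: The cup stands in the well, within 4 mm of its centre, on its floor (not more than 3.5 mm above it) and upright (within 0.1 rad), released and still; the pointer is within 3.5 mm of mark3, the third click; the knob is up again (within 3 mm of its rest height) (horizontal distance between cup0_mid and well below 0.004 m and z of cup0_mid in the frame of well below 0.0125 m and angle between cup0_mid's own z axis and vertical below 0.1 rad and distance between pointer and mark3 below 0.0035 m and height (world z) of knob above 0.067 m and linear speed of cup0 below 0.02 m/s and angular speed of ring below 0.1 rad/s); the robot touches nothing.
It fails at once if the dial is forced: the clutch is pressed with more than about 14 N (contact force of its teeth 18 N) (contact force between knob and ring above 18 N).
It fails at once if the dial is turned past the third click (some three quarters of a click beyond it) (distance between pointer and mark3 above 0.0075 m and distance between pointer and mark0 above 0.035 m).
It fails at once if a bystander is moved more than 20 mm (distance of any of cup1_mid, cup2_mid, cup3_mid, organiser, jar, star, notebook from where it was at the start of the episode above 0.02 m).
It fails at once if the holder is pushed more than 40 mm away (distance of holder from where it was at the start of the episode above 0.04 m).
It also fails if it takes over 72 s, if anything falls off the work surface, if the arm or the gripper's body presses on something with over 40 N, if the wrist force passes 120 N, or if a joint passes its speed limit or range.

### The arm

A 7-joint arm with a two-finger parallel gripper is mounted at the origin on the work surface. World frame = base frame: x ahead of the robot, y to its left, z up, the work surface at z = 0. Lengths are in m, angles in rad, forces in N, time in s.
With the tool pointing down it reaches from about 0.425 to 0.925 m from the base axis. Payload 6.8 kg.
Tool frame: the origin (TCP) lies on the mounting face of the last link; the fingertips stand 173 mm ahead of it and the grasp point (between the pads) lies 155 mm ahead of it; z points along the fingers, y is the line along which they close (so a half turn about z gives the same grasp; the last joint's range is limited). The gripper opens to 85 mm and grips with 20 to 120 N. Pads are 22 mm wide; open, the fingers measure 114 mm over their backs; the gripper's body (76 mm by 85 mm) begins 54 mm behind the grasp point. The pads swing forward as they close: fully open they stand 13 mm farther back than shut.
Start: joints at [1.094, 0.477, 0.022, 1.555, -0.011, 1.109, -0.083], TCP at [0.243, -0.63, 0.405] pointing down, gripper open.
Joint ranges: [-2.96, 2.96], [-0.34, 2.1], [-1.41, 1.46], [0.24, 2.44], [-1.37, 4.51], [0.17, 1.92], [-2.96, 2.96]. Speed limits (rad/s): [2.39, 2.39, 3.14, 3.14, 3.14, 3.14, 3.14].

### API

Orientations are given as a unit quaternion [w, x, y, z].
In Python, from station import bot gives the robot as it stands. The module is installed in compiled form; this text tells all that it offers.
- The arm moves only by the shell command python3 -m pendant 'ROWS' [FORCE]. ROWS is JSON, a list of rows, each a list of 5 numbers: the finger opening in m, from 0 to 0.0854, then the shift along the tool's x, y, z in m, then the turn about the tool's z in degrees. In form: [[jaw, x, y, z, yaw], ...]. A call has 1 to 12 rows; each row shifts and turns the commanded pose from where the row before left it, along the tool's axes as they then stand; what a row does not reach is not made up. A row lasts 1/12 s, in which the tool goes at most 41.7 mm and 7.16 degrees, less where a joint would pass 70% of its speed; a pose out of reach is approached as far as the arm can. A call with a gripper value outside its range is refused whole. The fingers move at their own pace and stop on an object; FORCE is the grip in N (left out, the last holds). Time passes only in rows, so rows that do not move let the fingers close. It gives the time, the measured TCP pose, the force, the opening and the grip force at its end, in the units of the state.
- bot.get_obs(): the state, without advancing time (a new reading comes with each control period).
- bot.read_camera(name): name is "scene" or "top" or "wrist"; returns (picture, depth): 420x560x3 uint8, blue, green, red; 420x560 float32, m along the optical axis (not along the pixel's ray), 0 where there is no reading.
- bot.camera_model(name): a dict with "intrinsics" (3x3 intrinsics, pixels), "R" (3x3) and "t" (3): a world point X has camera coordinates R X + t. Camera axes: x right, y down, z forward; pixel columns grow to the right and rows downward; lengths in m; the calibration is good to about 2 mm. The wrist camera is an equidistant fisheye: a pixel r from the principal point sees the ray r / f radians off the axis. A picture is of the moment at which its call begins: read the wrist's pose just before it. camera_model takes no time and is no camera call; for the wrist camera it gives the pose at the moment of the call.
- bot.hand_in(): hands the job in; it is judged then, once.
Trained networks look in the newest picture that a camera, given by its name, has taken for a name from the list of things; names that differ only in an ending like _2 or _b are one class to them, and where a whole thing is asked for, a point or a joint stands for the part that bears it (a point fixed in the world has none). Each returns a list of dicts, best first, with "score" (0 to 1); they miss things now and then, are a little off and sometimes report something else, mostly with a low value. They report only what shows in the picture. A call takes as long as a camera call.
- bot.boxes_of(name, camera): "at" ([column, row] in pixels, amid what is visible of it).
- bot.trace(name, camera): "mask" (420x560 bool, what is visible of it) and "at" ([column, row] in pixels, amid what is visible of it).
- bot.pinpoint(name, camera): "at" ([column, row] in pixels: a listed point, or the origin of a listed thing).
The state is a dict: "t": time; "q": joint angles; "joint_vel": joint speeds; "joint_torque": joint torques, N m; "eef_pos": TCP position; "tool_rot": TCP orientation; "contact_force": force on the tool from outside, world axes, zero at the start; "torque": the same for the moment, N m; "gripper_width": opening from 0.0 (shut) to 1.0 (fully open); "grasp_force": force on a finger pad.
Only numpy, scipy, OpenCV 4.12 (cv2) and the standard library are available. Lean on these libraries where they do the work, as an engineer would, in place of code of your own. Each camera call takes 0.05 s, during which the arm holds its last target. There are 200 camera calls.

## Working session

There is one attempt and no reset: what is moved stays moved. The work goes in short steps, Python scripts to look and compute and a shell command to move; the robot and the scene stay as the last step left them, time stands still between calls to the robot, and variables do not carry over. Pictures are saved under pics/ and viewed, at most 10 in all, crops included, and the job is handed in when it is done.

```bash
mkdir -p pics
cat > h.py <<'E'
import numpy as np, cv2
from station import bot
from scipy.spatial.transform import Rotation as Rn
def ray(cam,px,m=None):
    m=m or bot.camera_model(cam); K=np.array(m["intrinsics"]);R=np.array(m["R"]);t=np.array(m["t"])
    x=(px[0]-K[0,2])/K[0,0];y=(px[1]-K[1,2])/K[1,1]
    if cam=="wrist":
        r=np.hypot(x,y);s=np.sin(r)/max(r,1e-9);d=np.array([x*s,y*s,np.cos(r)])
    else: d=np.array([x,y,1.])
    return -R.T@t, R.T@d
def atz(cam,px,z,m=None):
    c,d=ray(cam,px,m); return c+d*(z-c[2])/d[2]
def proj(cam,X):
    m=bot.camera_model(cam);K=np.array(m["intrinsics"]);p=np.array(m["R"])@X+np.array(m["t"])
    if cam=="wrist":
        r=np.hypot(p[0],p[1]);th=np.arctan2(r,p[2]);p=np.array([p[0]/r*th,p[1]/r*th,1])
    else:p=p/p[2]
    return (K@p)[:2]
def totool(d):
    o=bot.get_obs();w=o["tool_rot"];R=Rn.from_quat([w[1],w[2],w[3],w[0]]);return R.inv().apply(d)
E
python3 - <<'E'
from h import *
np.set_printoptions(precision=4,suppress=True)
o=bot.get_obs();print(o["t"],o["eef_pos"],o["tool_rot"],o["contact_force"],o["gripper_width"])
ims=[]
for c in ["top","scene"]:
    p,d=bot.read_camera(c);cv2.imwrite(f"pics/{c}.png",p)
    for n,z in [("cup0_mid",.015),("holder",0),("warmer",0),("well",.032),("knob",.07),("dial_axis",.04),("pointer",.045),("mark0",.04),("mark3",.04),("cup1_mid",.009),("jar",0),("organiser",0),("star",0)]:
        for r in bot.pinpoint(n,c)[:4]:
            print(c,n,round(r["score"],2),np.round(r["at"],1),atz(c,r["at"],z))
print(bot.camera_model("wrist"))
E
```

```text
0.0 [ 0.2432 -0.6294  0.4037] [-0.0009  0.983   0.1834 -0.0002] [-0.9154 -0.6249  0.1599] 1.003144457803609
top cup0_mid 0.68 [367.8 229.5] [ 0.5304 -0.2587  0.015 ]
top holder 0.82 [366.2 231.7] [ 0.5237 -0.2567  0.    ]
top holder 0.65 [237.  277.9] [0.3605 0.1705 0.    ]
top holder 0.33 [367.2 231.3] [ 0.5251 -0.2601  0.    ]
top warmer 0.94 [264.2 211.1] [0.5845 0.087  0.    ]
top well 0.72 [246.3 204.1] [0.6032 0.1451 0.032 ]
top well 0.65 [282.1 218.7] [0.558  0.0263 0.032 ]
top knob 0.5 [285.3 215.9] [0.5643 0.0164 0.07  ]
top knob 0.29 [281.7 220.1] [0.5506 0.0275 0.07  ]
top dial_axis 0.93 [285.4 215.3] [0.5688 0.0158 0.04  ]
top pointer 0.78 [291.5 218.4] [ 0.5587 -0.0042  0.045 ]
top pointer 0.32 [238.6 277.2] [0.3664 0.1606 0.045 ]
top mark0 0.79 [293.5 221. ] [ 0.5508 -0.011   0.04  ]
top mark0 0.55 [287.4 228.7] [0.5253 0.0083 0.04  ]
top mark3 0.79 [293.5 221. ] [ 0.5508 -0.011   0.04  ]
top mark3 0.55 [287.4 228.7] [0.5253 0.0083 0.04  ]
top cup1_mid 0.66 [341.6 187.1] [ 0.6713 -0.1715  0.009 ]
top jar 0.69 [304.2 157.1] [ 0.7731 -0.0442  0.    ]
top jar 0.25 [291.  2
[... 968 characters left out ...]
   0.04  ]
scene mark3 0.68 [272.8 206.9] [ 0.5574 -0.0103  0.04  ]
scene cup1_mid 0.72 [207.2 247.8] [ 0.6784 -0.1749  0.009 ]
scene cup1_mid 0.63 [285.7 209.3] [0.5394 0.0239 0.009 ]
scene cup1_mid 0.58 [248.1 282.8] [ 0.7762 -0.057   0.009 ]
scene jar 0.55 [244.1 283.4] [ 0.7734 -0.0679  0.    ]
scene organiser 0.84 [449.6 221.8] [0.5536 0.4782 0.    ]
scene star 0.75 [331.9 171.7] [0.3801 0.1557 0.    ]
{'intrinsics': array([[325.1923,   0.    , 280.3808],
       [  0.    , 325.1923, 209.0568],
       [  0.    ,   0.    ,   1.    ]]), 'R': array([[ 0.361 , -0.9326, -0.0002],
       [-0.8971, -0.3473,  0.273 ],
       [-0.2546, -0.0984, -0.962 ]]), 't': array([-0.6757, -0.0367,  0.3778])}
```

Run:
```python
import cv2,numpy as np
a=cv2.imread("pics/top.png")[120:330,110:410];a=cv2.resize(a,None,fx=2.6,fy=2.6,interpolation=cv2.INTER_CUBIC);cv2.imwrite("pics/topc.png",a)
```

```text
(no output)
```

View pics/topc.png

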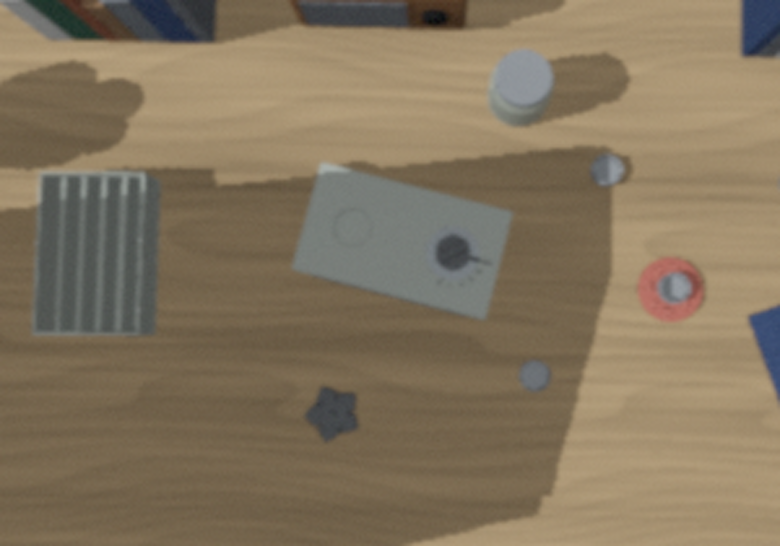

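```bash
python3 -m pendant '[[0.0854,0.033,-0.02,0.006,0],[0.0854,0.033,-0.02,0.006,0],[0.0854,0.033,-0.02,0.006,0],[0.0854,0.033,-0.02,0.006,0],[0.0854,0.033,-0.02,0.006,0],[0.0854,0.033,-0.02,0.006,0],[0.0854,0.033,-0.02,0.006,0],[0.0854,0.033,-0.02,0.006,0],[0.0854,0.033,-0.02,0.006,0],[0.0854,0.033,-0.02,0.006,0],[0.0854,0.033,-0.02,0.006,0],[0.0854,0.033,-0.02,0.006,0]]' 20
python3 - <<'E'
from h import *
np.set_printoptions(precision=4,suppress=True)
for i in range(2):
    o=bot.get_obs();p,d=bot.read_camera("wrist")
print(o["t"],o["eef_pos"],o["tool_rot"],o["contact_force"]);cv2.imwrite("pics/w1.png",p)
for n,z in [("cup0_mid",.015),("holder",0)]:
  for r in bot.pinpoint(n,"wrist")[:3]: print(n,round(r["score"],2),np.round(r["at"],1),atz("wrist",r["at"],z))
for n,z in [("cup0",.02),("holder",.006)]:
  for r in bot.trace(n,"wrist")[:2]:
    ys,xs=np.nonzero(r["mask"]);print(n,r["score"],len(xs),xs.min(),xs.max(),ys.min(),ys.max(),r["at"],atz("wrist",r["at"],z))
for c in [(xs.min(),ys.mean()),(xs.max(),ys.mean()),(xs.mean(),ys.min()),(xs.mean(),ys.max())]: print(atz("wrist",c,.006))
E
```

```text
t: 2.4
eef_pos: [0.5271, -0.2615, 0.3328]
tool_rot: [0.0, 0.983, 0.183, 0.0]
contact_force: [0.2, -0.0, 0.5]
gripper_width: 1.0
grasp_force: 0.0
2.45 [ 0.5321 -0.2529  0.3317] [-0.0023  0.9821  0.1885  0.0021] [ 5.4977  5.9216 -0.6047]
cup0_mid 0.95 [285.5 206. ] [ 0.5211 -0.2671  0.015 ]
holder 0.74 [288.2 202.9] [ 0.5195 -0.2732  0.    ]
cup0 0.79 1580 268 311 185 230 [290.9, 207.7] [ 0.5199 -0.2766  0.02  ]
holder 0.72 4392 243 330 160 245 [282.0, 188.6] [ 0.5301 -0.265   0.006 ]
[ 0.5063 -0.2348  0.006 ]
[ 0.5358 -0.3114  0.006 ]
[ 0.5564 -0.2589  0.006 ]
[ 0.479  -0.2892  0.006 ]
```

View pics/w1.png

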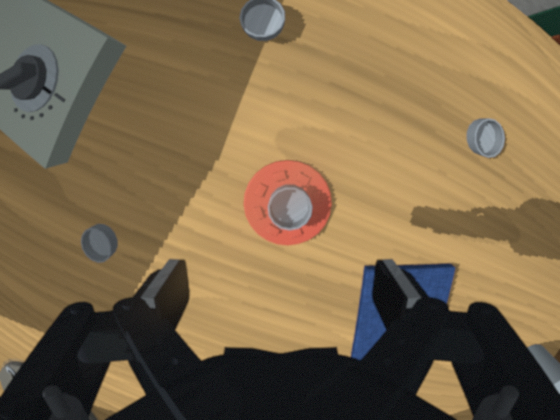

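```bash
cat > look.py <<'E'
import sys
from h import *
np.set_printoptions(precision=4,suppress=True)
def fit(name,cam,z,n=0,hsh=None):
    L=[r for r in bot.trace(name,cam)[:1]]
    for r in L:
        c,_=cv2.findContours(r["mask"].astype(np.uint8),cv2.RETR_EXTERNAL,cv2.CHAIN_APPROX_NONE);c=max(c,key=cv2.contourArea)[:,0]
        P=np.array([atz(cam,q,z)[:2] for q in c.astype(float)])
        (cx,cy),rad=cv2.minEnclosingCircle(P.astype(np.float32))
        A=np.c_[2*P,np.ones(len(P))];s=np.linalg.lstsq(A,(P**2).sum(1),rcond=None)[0]
        print(name,cam,round(r["score"],2),"enc",cx,cy,rad,"lsq",s[:2],np.sqrt(s[2]+s[0]**2+s[1]**2))
E
python3 - <<'E'
from look import *
p,d=bot.read_camera("wrist");o=bot.get_obs()
print(o["t"],o["eef_pos"],o["tool_rot"],o["contact_force"])
for r in bot.pinpoint("cup0_mid","wrist")[:1]: print(r["score"],r["at"],atz("wrist",r["at"],.015))
fit("cup0","wrist",.024);fit("holder","wrist",.003)
r=bot.trace("holder","wrist")[0]
c=cv2.cvtColor(p,cv2.COLOR_BGR2HSV);m=((c[...,0]<9)|(c[...,0]>172))&(c[...,1]>110)&(c[...,2]>80)
m=m.astype(np.uint8);cs,_=cv2.findContours(m,cv2.RETR_EXTERNAL,cv2.CHAIN_APPROX_NONE);q=max(cs,key=cv2.contourArea)[:,0]
P=np.array([atz("wrist",x,.004)[:2] for x in q.astype(float)]);print(cv2.minEnclosingCircle(P.astype(np.float32)))
t=np.array([.5271,-.2615,.015]);print("grasp proj",proj("wrist",t))
E
```

```text
2.75 [ 0.5254 -0.2646  0.3329] [ 0.0004  0.9833  0.1821 -0.0002] [ 0.0633 -0.2264  0.82  ]
cup0 wrist 0.91 enc 0.5274976491928101 -0.2639293670654297 0.02040899358689785 lsq [ 0.5274 -0.2634] 0.01954413073646698
holder wrist 0.78 enc 0.5259469151496887 -0.26185372471809387 0.042897362262010574 lsq [ 0.5257 -0.262 ] 0.04193242500757828
((0.5259761810302734, -0.2619246244430542), 0.04162347689270973)
grasp proj [277.3821 192.5675]
```

```bash
python3 -m pendant '[[0.058,0,0,0.02,0],[0.058,0,0,0.02,0],[0.058,0,0,0.02,0],[0.058,0,0,0.02,0],[0.058,0,0,0.02,0],[0.058,0,0,0.01,0],[0.058,0,0,0,0],[0.058,0,0,0,0]]' 20
python3 - <<'E'
from look import *
p,d=bot.read_camera("wrist");o=bot.get_obs();cv2.imwrite("pics/w2.png",p)
print(o["t"],o["eef_pos"],o["tool_rot"],o["contact_force"],o["gripper_width"])
fit("cup0","wrist",.024);fit("holder","wrist",.003)
E
```

```text
t: 3.62
eef_pos: [0.5262, -0.2633, 0.2228]
tool_rot: [-0.0, 0.983, 0.183, -0.0]
contact_force: [0.4, 0.0, 0.1]
gripper_width: 0.683
grasp_force: 0.0
3.6667 [ 0.5265 -0.2634  0.2236] [0.0003 0.9831 0.1831 0.0005] [0.3246 0.0032 0.9536] 0.6813882399983423
cup0 wrist 0.89 enc 0.5298751592636108 -0.26334553956985474 0.021731197834014893 lsq [ 0.5294 -0.2633] 0.020417763201649047
holder wrist 0.71 enc 0.5260047912597656 -0.2621321678161621 0.043038204312324524 lsq [ 0.5263 -0.2625] 0.04199883218098835
```

View pics/w2.png

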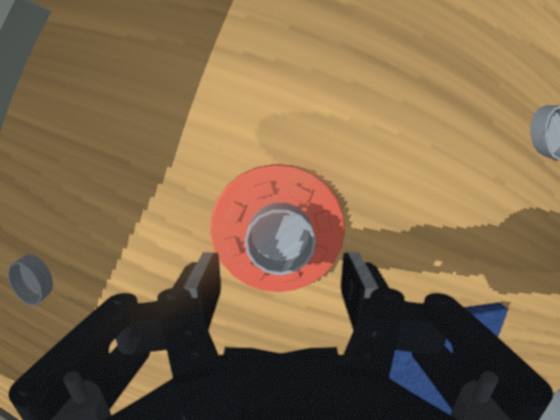

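```bash
python3 -m pendant '[[0.058,0.001,0,0.012,0],[0.058,0,0,0.012,0],[0.058,0,0,0.012,0],[0.058,0,0,0,0],[0.03,0,0,0,0],[0.03,0,0,0,0],[0.03,0,0,0,0],[0.03,0,0,0,0],[0.03,0,0,0,0],[0.03,0,0,0,0]]' 20
python3 -m pendant '[[0.03,0,0,-0.01,0],[0.03,0,0,-0.015,0],[0.03,0,0,-0.015,0],[0.03,0,0,0,0],[0.03,0,0,0,0]]'
python3 - <<'E'
from look import *
p,d=bot.read_camera("wrist");o=bot.get_obs();cv2.imwrite("pics/w3.png",p)
print(o["t"],o["eef_pos"],o["gripper_width"],o["grasp_force"])
E
```

```text
t: 4.6
eef_pos: [0.5272, -0.2627, 0.187]
tool_rot: [0.0, 0.983, 0.183, 0.0]
contact_force: [0.0, -0.8, -0.7]
gripper_width: 0.459
grasp_force: 20.2
t: 5.02
eef_pos: [0.5275, -0.2629, 0.228]
tool_rot: [0.001, 0.983, 0.183, 0.001]
contact_force: [-0.5, -0.4, -1.4]
gripper_width: 0.456
grasp_force: 20.3
5.0667 [ 0.5271 -0.2627  0.2271] 0.4584846424219687 20.25613765916205
```

View pics/w3.png

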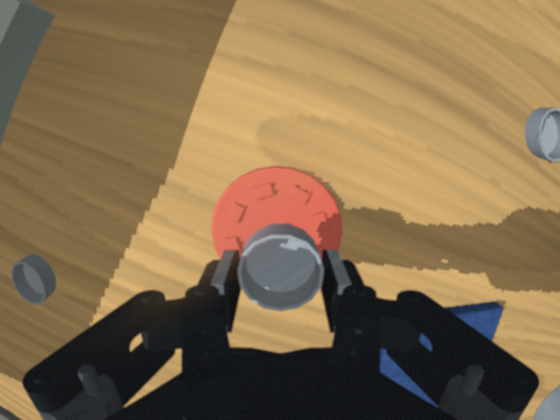

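```bash
python3 -m pendant '[[0.03,0,0,-0.03,0],[0.03,0,0,-0.03,0],[0.03,0,0,-0.03,0],[0.03,0.012,-0.02,0,0],[0.03,0.0205,-0.0332,0,0],[0.03,0.0205,-0.0332,0,0],[0.03,0.0205,-0.0332,0,0],[0.03,0.0205,-0.0332,0,0],[0.03,0.0205,-0.0332,0,0],[0.03,0.0205,-0.0332,0,0],[0.03,0.0205,-0.0332,0,0],[0.03,0.0205,-0.0332,0,0]]'
python3 -m pendant '[[0.03,0.0205,-0.0332,0,0],[0.03,0.0205,-0.0332,0,0],[0.03,0,0,0,0],[0.03,0,0,0,0],[0.03,0,0,0,0]]'
cat > cupsee.py <<'E'
from look import *
p,d=bot.read_camera("wrist");o=bot.get_obs()
print(o["t"],o["eef_pos"],o["tool_rot"],o["gripper_width"])
fit("well","wrist",.04)
for n,z in [("well",.032),("dial_axis",.04),("knob",.07),("pointer",.045),("mark0",.04),("mark3",.04)]:
  for r in bot.pinpoint(n,"wrist")[:2]: print(n,round(r["score"],2),np.round(r["at"],1),atz("wrist",r["at"],z))
fit("cup0","wrist",o["eef_pos"][2]-.163)
E
python3 - <<'E'
from cupsee import *
cv2.imwrite("pics/w4.png",p)
E
```

```text
t: 6.07
eef_pos: [0.588, 0.069, 0.3157]
tool_rot: [0.0, 0.983, 0.183, -0.001]
contact_force: [0.4, 0.1, -0.9]
gripper_width: 0.458
grasp_force: 20.5
t: 6.48
eef_pos: [0.6023, 0.1436, 0.3156]
tool_rot: [0.0, 0.983, 0.184, -0.001]
contact_force: [0.9, -0.0, -1.1]
gripper_width: 0.454
grasp_force: 20.5
6.5333 [0.6025 0.1425 0.3158] [ 0.0006  0.9832  0.1827 -0.0009] 0.45687410459019645
well wrist 0.95 enc 0.5787861347198486 0.08082818984985352 0.14216738939285278 lsq [0.5909 0.0915] 0.09535422903774672
well 0.81 [274.4 214.9] [0.593  0.1424 0.032 ]
dial_axis 0.88 [389.  291.8] [0.5642 0.0213 0.04  ]
cup0 wrist 0.65 enc 0.6050823330879211 0.1429252326488495 0.022358650341629982 lsq [0.6047 0.1433] 0.02080780702059013
```

View pics/w4.png

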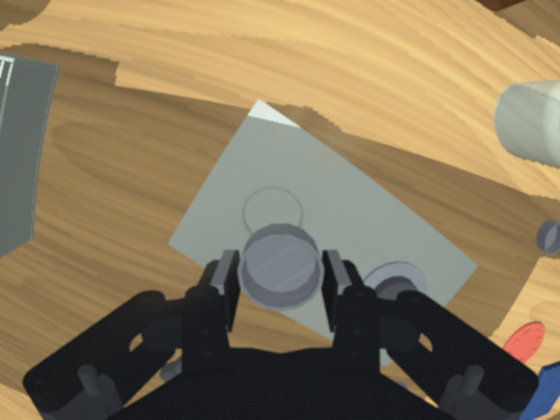

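Run:
```python
from look import *
p,d=bot.read_camera("wrist");pt,dt=bot.read_camera("top");ps,ds=bot.read_camera("scene")
o=bot.get_obs();print(o["eef_pos"])
for cam,im,dd,a in [("wrist",p,d,(273,214)),("top",pt,dt,(246,204)),("scene",ps,ds,(329,224))]:
    g=cv2.cvtColor(im,cv2.COLOR_BGR2GRAY).astype(np.float32)
    # rectify onto the plane z=.04 around (.6,.144), 0.5mm/px, 100mm
    N=240;xs=.6+(np.arange(N)-N/2)*.0005;ys=.144+(np.arange(N)-N/2)*.0005
    U=np.array([[proj(cam,np.array([x,y,.04])) for x in xs] for y in ys],np.float32)
    q=cv2.remap(g,U[...,0],U[...,1],cv2.INTER_CUBIC)
    q8=cv2.normalize(q,None,0,255,cv2.NORM_MINMAX).astype(np.uint8)
    q8=np.uint8(q8);cv2.imwrite(f"pics/rect_{cam}.png",q8)
    print(cam,dd[a[1]-3:a[1]+4,a[0]].mean())
    m=bot.camera_model(cam);c,dr=ray(cam,a,m);dep=dd[a[1],a[0]]
    K=(np.array(m["R"])@dr)[2];print("pt",c+dr*dep/K)
ims=[cv2.resize(cv2.imread(f"pics/rect_{c}.png"),(260,260)) for c in("wrist","top","scene")]
cv2.imwrite("pics/rect.png",np.hstack(ims))
```

```text
[0.6027 0.1438 0.3168]Traceback (most recent call last):
  File "<stdin>", line 8, in <module>
  File "h.py", line 14, in proj
    m=bot.camera_model(cam);K=np.array(m["intrinsics"]);p=np.array(m["R"])@X+np.array(m["t"])
ValueError: time passes only in moves, steps and waits
```

```bash
python3 - <<'E'
s=open('h.py').read()
s=s.replace('def ray','_C={}\ndef cm(c):\n    if c not in _C:_C[c]=bot.camera_model(c)\n    return _C[c]\ndef ray').replace('m or bot.camera_model(cam)','m or cm(cam)').replace('m=bot.camera_model(cam);K','m=cm(cam);K')
open('h.py','w').write(s)
E
python3 - <<'E'
from look import *
cm("wrist");p,d=bot.read_camera("wrist");pt,dt=bot.read_camera("top");ps,ds=bot.read_camera("scene")
o=bot.get_obs();print(o["eef_pos"])
for cam,im,dd,a in [("wrist",p,d,(273,214)),("top",pt,dt,(246,204)),("scene",ps,ds,(329,224))]:
    g=cv2.cvtColor(im,cv2.COLOR_BGR2GRAY).astype(np.float32)
    N=200;xs=.6+(np.arange(N)-N/2)*.0005;ys=.144+(np.arange(N)-N/2)*.0005
    U=np.array([[proj(cam,np.array([x,y,.04])) for x in xs] for y in ys],np.float32)
    q=cv2.remap(g,U[...,0],U[...,1],cv2.INTER_CUBIC)
    q=cv2.GaussianBlur(q,(0,0),1)
    cv2.imwrite(f"pics/rect_{cam}.png",cv2.createCLAHE(4,(2,2)).apply(np.clip(q,0,255).astype(np.uint8)))
    # match dark ring r=23mm
    best=[]
    for cx in range(60,140):
        for cy in range(60,140):
            t=np.arange(0,2*np.pi,.05)
            def s(r):
                X=np.clip((cx+r*2*np.cos(t)).astype(int),0,N-1);Y=np.clip((cy+r*2*np.sin(t)).astype(int),0,N-1);return np.median(q[Y,X])
            best.append((abs((s(20)+s(26))/2-s(23)),xs[cx],ys[cy]))
    best.sort(reverse=True);print(cam,np.array(best[:5]))
    m=cm(cam);c,dr=ray(cam,a,m);print("depth pt",c+dr*dd[a[1],a[0]]/(np.array(m["R"])@dr)[2])
cv2.imwrite("pics/rect.png",np.hstack([cv2.resize(cv2.imread(f"pics/rect_{c}.png"),(260,260)) for c in("wrist","top","scene")]))
E
```

```text
[0.6027 0.1439 0.3167]
wrist [[14.8588  0.5935  0.1465]
 [14.6106  0.594   0.1465]
 [14.5522  0.5945  0.1465]
 [14.0773  0.594   0.147 ]
 [13.9458  0.5945  0.147 ]]
depth pt [0.5929 0.1457 0.0302]
top [[5.5681 0.596  0.125 ]
 [5.3576 0.5955 0.1245]
 [5.1567 0.595  0.1245]
 [5.1048 0.5955 0.125 ]
 [5.08   0.5965 0.125 ]]
depth pt [0.5426 0.0955 0.5788]
scene [[1.2694 0.5965 0.147 ]
 [1.2552 0.597  0.147 ]
 [1.2266 0.596  0.147 ]
 [1.2252 0.598  0.147 ]
 [1.1837 0.5985 0.147 ]]
depth pt [0.6005 0.1429 0.0303]
```

View pics/rect.png

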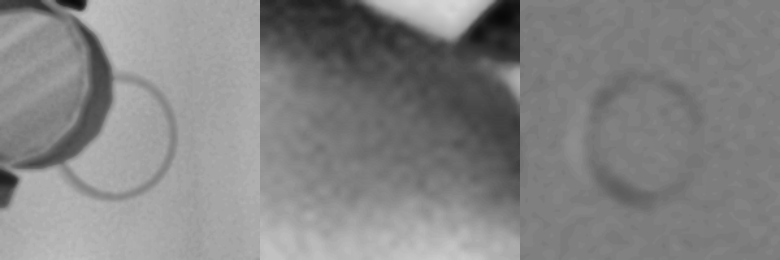

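```bash
python3 -m pendant '[[0.03,-0.006,-0.005,0.02,0],[0.03,0,0,0.02,0],[0.03,0,0,0.02,0],[0.03,0,0,0.015,0],[0.03,0,0,0,0],[0.03,0,0,0,0]]'
python3 - <<'E'
from look import *
cm("wrist");p,d=bot.read_camera("wrist");o=bot.get_obs();print(o["eef_pos"]);cv2.imwrite("pics/w5.png",cv2.resize(p[150:350,180:380],None,fx=2.5,fy=2.5))
c=np.array([.5943,.1467,.04]);a=np.array([np.array([np.cos(t),np.sin(t),0])*.023 for t in np.arange(0,6.28,.3)])
q=p.copy()
for v in a: u=proj("wrist",c+v);cv2.circle(q,tuple(int(round(x)) for x in u),0,(0,0,255),-1)
for v in a: u=proj("wrist",np.array([*o["eef_pos"][:2],o["eef_pos"][2]-.163])+v*20/23);cv2.circle(q,tuple(int(round(x)) for x in u),0,(0,255,0),-1)
cv2.imwrite("pics/w5.png",cv2.resize(q[150:350,180:380],None,fx=3,fy=3,interpolation=cv2.INTER_CUBIC))
E
```

```text
t: 7.73
eef_pos: [0.5951, 0.1464, 0.2412]
tool_rot: [0.0, 0.983, 0.183, -0.001]
contact_force: [0.2, -0.8, 0.5]
gripper_width: 0.455
grasp_force: 20.5
[0.5956 0.1466 0.2422]
```

View pics/w5.png

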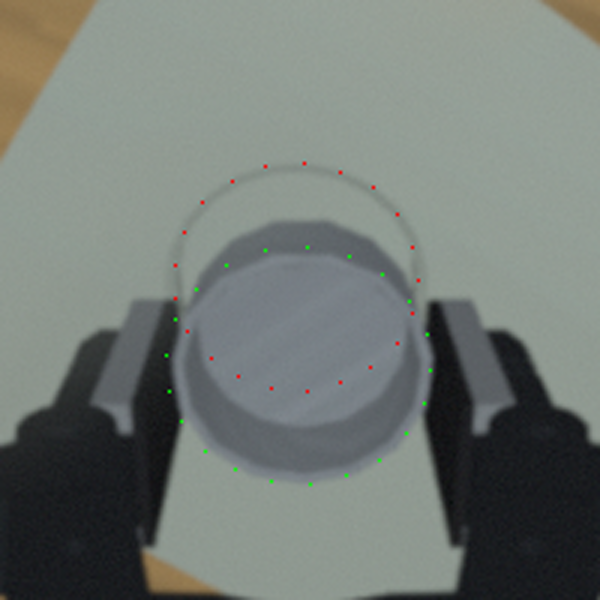

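```bash
python3 -m pendant '[[0.03,-0.001,0,0.01,0],[0.03,0,0,0.008,0],[0.03,0,0,0.004,0],[0.03,0,0,0.003,0],[0.03,0,0,0,0],[0.03,0,0,0,0]]'
python3 -m pendant '[[0.03,0,0,0.002,0],[0.03,0,0,0.001,0],[0.03,0,0,0,0],[0.03,0,0,0,0]]'
```

```text
t: 8.28
eef_pos: [0.5943, 0.1461, 0.2166]
tool_rot: [0.0, 0.983, 0.183, -0.0]
contact_force: [0.6, -0.2, -0.9]
gripper_width: 0.456
grasp_force: 20.5
t: 8.62
eef_pos: [0.5943, 0.146, 0.2138]
tool_rot: [0.0, 0.983, 0.183, 0.0]
contact_force: [-0.1, -0.3, 0.2]
gripper_width: 0.459
grasp_force: 20.5
```

```bash
python3 -m pendant '[[0.03,0,0,0.001,0],[0.03,0,0,0,0],[0.043,0,0,0,0],[0.05,0,0,0,0],[0.06,0,0,-0.002,0],[0.06,0,0,-0.015,0],[0.06,0,0,-0.03,0],[0.06,0,0,-0.04,0],[0.06,0,0,-0.02,0],[0.06,0,0,0,0],[0.06,0,0,0,0]]'
python3 - <<'E'
from look import *
cm("wrist");p,d=bot.read_camera("wrist");o=bot.get_obs();print(o["t"],o["eef_pos"],o["gripper_width"])
fit("cup0","wrist",.050)
for n,z in [("well",.032),("cup0_mid",.041),("dial_axis",.04),("pointer",.045),("mark0",.04),("knob",.07)]:
  for r in bot.pinpoint(n,"wrist")[:2]: print(n,round(r["score"],2),np.round(r["at"],1),atz("wrist",r["at"],z))
q=p.copy()
for z,R,col in [(.04,.023,(0,0,255)),(.05,.020,(0,255,0))]:
  for t in np.arange(0,6.28,.3): u=proj("wrist",np.array([.5943+R*np.cos(t),.1467+R*np.sin(t),z]));cv2.circle(q,tuple(int(round(x)) for x in u),0,col,-1)
cv2.imwrite("pics/w6.png",cv2.resize(q[120:350,170:430],None,fx=2.5,fy=2.5,interpolation=cv2.INTER_CUBIC))
E
```

```text
t: 9.53
eef_pos: [0.5947, 0.1462, 0.3214]
tool_rot: [-0.0, 0.983, 0.183, 0.002]
contact_force: [-0.4, -1.2, -0.6]
gripper_width: 0.706
grasp_force: 0.0
9.5833 [0.5941 0.1459 0.3198] 0.6998918282815789
cup0 wrist 0.66 enc 0.48592254519462585 -0.3405511975288391 0.07549556344747543 lsq [ 0.4674 -0.3279] 0.05936181501410185
cup0_mid 0.76 [276.1 208.6] [0.5926 0.1482 0.041 ]
dial_axis 0.94 [394.5 286.5] [0.5623 0.0207 0.04  ]
mark0 0.59 [419.2 302.2] [ 0.5546 -0.0135  0.04  ]
knob 0.88 [407.9 305.9] [0.5608 0.0169 0.07  ]
```

View pics/w6.png

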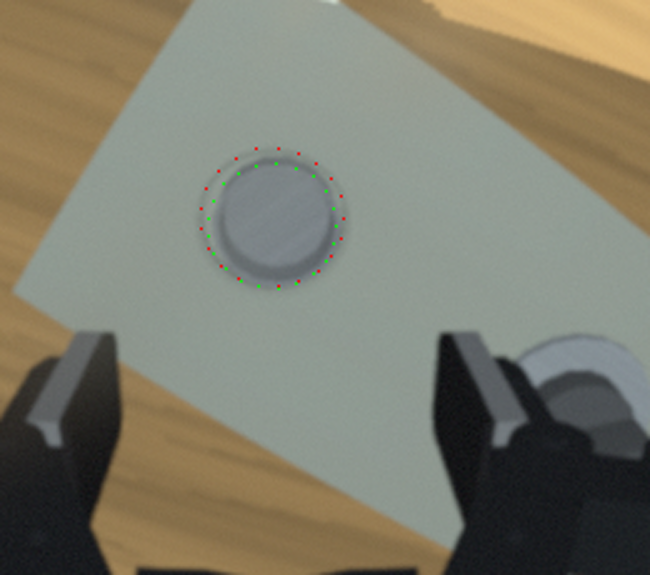

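```bash
python3 -m pendant '[[0.0854,-0.019,0.0265,0,0],[0.0854,-0.019,0.0265,0,0],[0.0854,-0.019,0.0265,0,0],[0.0854,-0.019,0.0265,0,0],[0.0854,0,0,0,0],[0.0854,0,0,0,0],[0.0854,0,0,0,0]]'
python3 - <<'E'
from look import *
cm("wrist");p,d=bot.read_camera("wrist");o=bot.get_obs();print(o["t"],o["q"],o["eef_pos"],o["tool_rot"],o["contact_force"],o["torque"])
for n,z in [("well",.032),("cup0_mid",.041),("dial_axis",.04),("pointer",.045),("mark0",.04),("mark3",.04),("knob",.07),("ring",.04)]:
  for r in bot.pinpoint(n,"wrist")[:3]: print(n,round(r["score"],2),np.round(r["at"],1),atz("wrist",r["at"],z))
cv2.imwrite("pics/w7raw.png",p)
L=bot.trace("knob","wrist")
print([(r["score"],r["mask"].sum(),r["at"]) for r in L]);np.save("km.npy",L[0]["mask"])
# rectified at z=.045 (x right = world x ; y down = -world y) next to rectified at z=.082
g=p;out=[]
for z in (.045,.082):
    N=160;xs=.5625+(np.arange(N)-N/2)*.0007;ys=.0205-(np.arange(N)-N/2)*.0007
    U=np.array([[proj("wrist",np.array([x,y,z])) for x in xs] for y in ys],np.float32)
    out.append(cv2.resize(cv2.remap(g,U[...,0],U[...,1],cv2.INTER_CUBIC),(400,400),interpolation=cv2.INTER_CUBIC))
cv2.imwrite("pics/w7.png",np.hstack(out))
E
```

```text
t: 10.52
eef_pos: [0.5618, 0.0201, 0.3197]
tool_rot: [-0.0, 0.983, 0.183, 0.0]
contact_force: [0.1, 0.3, -0.1]
gripper_width: 1.002
grasp_force: 0.0
10.5667 [ 0.0138  0.3998 -0.2028  1.8977  0.1032  0.8537 -1.442 ] [0.5619 0.0209 0.3197] [-0.0004  0.9829  0.184   0.0002] [ 0.4174  0.7016 -0.3253] [0.0241 0.0228 0.022 ]
cup0_mid 0.81 [143.7 112.1] [0.5956 0.1492 0.041 ]
dial_axis 0.89 [278.  206.3] [0.5613 0.0214 0.04  ]
pointer 0.74 [313. 229.] [ 0.5552 -0.0108  0.045 ]
mark0 0.68 [309.2 228.5] [ 0.553  -0.0089  0.04  ]
mark0 0.56 [277.9 244.2] [0.5311 0.0099 0.04  ]
mark0 0.26 [498.8 164.1] [ 0.6706 -0.1501  0.04  ]
mark3 0.68 [309.2 228.5] [ 0.553  -0.0089  0.04  ]
mark3 0.56 [277.9 244.2] [0.5311 0.0099 0.04  ]
mark3 0.26 [498.8 164.1] [ 0.6706 -0.1501  0.04  ]
knob 0.81 [279.6 220.4] [0.5599 0.0194 0.07  ]
knob 0.58 [145.1 112.7] [0.5991 0.1356 0.07  ]
ring 0.6 [311.5 225.8] [ 0.5558 -0.0098  0.04  ]
[(0.6, np.int64(2776), [280.0, 211.9])]
```

View pics/w7.png

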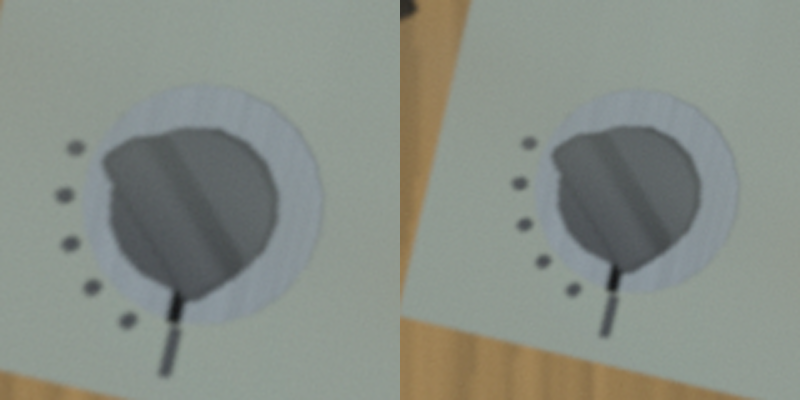

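```bash
python3 -m pendant '[[0.045,0.0013,0.0015,0,-7],[0.045,0,0,0,-7],[0.045,0,0,0,-7],[0.045,0,0,0,-7],[0.045,0,0,0,-7],[0.045,0,0,0,-7],[0.045,0,0,0,-7],[0.045,0,0,0,-7],[0.045,0,0,0,-7],[0.045,0,0,0,-7],[0.045,0,0,0,-7],[0.045,0,0,0,-7]]'
python3 -m pendant '[[0.045,0,0,0,-7],[0.045,0,0,0,-7],[0.045,0,0,0.02,0],[0.045,0,0,0.02,0],[0.045,0,0,0,0],[0.045,0,0,0,0],[0.045,0,0,0,0]]'
python3 - <<'E'
from look import *
cm("wrist");p,d=bot.read_camera("wrist");o=bot.get_obs();print(o["t"],o["q"],o["eef_pos"],o["tool_rot"])
print("tool x yaw",np.degrees(np.arctan2(*(-totool([0,1,0])[::1][:1],totool([1,0,0])[0]))))
cv2.imwrite("pics/w8raw.png",p)
r=bot.trace("knob","wrist")[0];print(r["score"],r["mask"].sum(),r["at"])
# rectify bar top plane in tool axes, find line direction
Rt=Rn.from_quat(np.roll(o["tool_rot"],-1)).as_matrix();ex,ey=Rt[:,0],Rt[:,1]
N=160;s=(np.arange(N)-N/2)*.0004;c=np.array([*o["eef_pos"][:2],.082])
U=np.array([[proj("wrist",c+a*ex+b*ey) for a in s] for b in s],np.float32)
q=cv2.remap(p,U[...,0],U[...,1],cv2.INTER_CUBIC);cv2.imwrite("pics/rk.png",q)
g=cv2.GaussianBlur(cv2.cvtColor(q,cv2.COLOR_BGR2GRAY),(0,0),1)
for l in cv2.createLineSegmentDetector().detect(g)[0][:,0]:
    L=np.hypot(l[2]-l[0],l[3]-l[1])
    if L>30: print("len mm",L*.4,"ang",np.degrees(np.arctan2(l[3]-l[1],l[2]-l[0])),(l-N/2)*.4)
E
```

```text
t: 12.02
eef_pos: [0.5634, 0.0188, 0.3197]
tool_rot: [0.0, 0.606, 0.796, -0.0]
contact_force: [0.2, -0.3, -0.2]
gripper_width: 0.528
grasp_force: 0.0
t: 12.6
eef_pos: [0.5638, 0.019, 0.2805]
tool_rot: [0.0, 0.507, 0.862, 0.0]
contact_force: [0.3, 1.3, 0.5]
gripper_width: 0.53
grasp_force: 0.0
12.65 [ 0.285   0.5056 -0.5518  1.9018  0.3518  0.8291  0.0568] [0.5639 0.0191 0.2808] [0.0007 0.5065 0.8622 0.0005]
tool x yaw [-119.1339]
0.94 4066 [281.3, 231.7]
len mm 18.263983 ang -175.37372 [-13.6768 -27.6542 -31.8813 -29.1273]
len mm 28.62116 ang -1.9794984 [-31.8268  26.529   -3.2227  25.5403]
len mm 15.554604 ang 45.8584 [-11.5488 -26.9452  -0.7161 -15.7829]
len mm 12.08021 ang 154.31445 [25.9499 12.1655 15.0633 17.4015]
len mm 12.007517 ang -176.35573 [14.7595 17.6016  2.7762 16.8384]
len mm 13.031435 ang 87.474976 [30.0623 -8.7638 30.6364  4.255 ]
len mm 12.3052435 ang -16.541016 [ -0.5549 -17.2766  11.2411 -20.7799]
```

```bash
python3 -m pendant '[[0.045,0,0,0.015,0],[0.045,0,0,0.015,0],[0.045,0,0,0.0145,0],[0.045,0,0,0,0],[0.045,0,0,0,0]]' 30
python3 -m pendant '[[0.03,0,0,0,0],[0.022,0,0,0,0],[0.016,0,0,0,0],[0.01,0,0,0,0],[0.005,0,0,0,0],[0.005,0,0,0,0],[0.005,0,0,0,0],[0.005,0,0,0,0]]' 30
```

```text
t: 13.12
eef_pos: [0.5635, 0.0189, 0.2356]
tool_rot: [-0.0, 0.507, 0.862, -0.0]
contact_force: [-1.0, 0.3, 0.8]
gripper_width: 0.529
grasp_force: 0.0
t: 13.78
eef_pos: [0.5638, 0.0189, 0.2355]
tool_rot: [0.001, 0.507, 0.862, 0.0]
contact_force: [1.9, 0.8, 1.2]
gripper_width: 0.142
grasp_force: 34.6
```

```bash
cat > f.py <<'E'
from h import *
a=[]
for i in range(6):
    bot.read_camera("top");o=bot.get_obs();a.append([*o["contact_force"],o["torque"][2],*o["eef_pos"]])
w=o["tool_rot"];a=np.array(a);print(round(o["t"],2),"F",a[:,:3].mean(0).round(2),"sd",a[:,2].std().round(2),"Mz",a[:,3].mean().round(3),"pos",a[:,4:].mean(0).round(5),"yaw",np.degrees(2*np.arctan2(w[2],w[1])).round(2),"w",round(o["gripper_width"],3))
E
python3 f.py
python3 -m pendant '[[0.005,0,0,0.001,0],[0.005,0,0,0.001,0],[0.005,0,0,0,0],[0.005,0,0,0,0]]'|grep -E 'pos|contact'; python3 f.py
```

```text
14.08 F [3.17 0.11 1.  ] sd 0.65 Mz -0.025 pos [0.56384 0.01887 0.23544] yaw 119.13 w 0.139
eef_pos: [0.5638, 0.0189, 0.2334]
contact_force: [5.0, -0.5, 2.1]
14.72 F [ 5.36 -0.02  1.46] sd 0.43 Mz 0.005 pos [0.56379 0.01887 0.23344] yaw 119.13 w 0.148
```

```bash
python3 -m pendant '[[0.005,0,0.0007,0,0],[0.005,0,0,0,0],[0.005,0,0,0,0]]'|grep -E 'pos|contact'; python3 f.py
```

```text
eef_pos: [0.564, 0.019, 0.2332]
contact_force: [2.9, -0.8, 2.3]
15.27 F [ 4.15 -1.06  2.26] sd 0.55 Mz -0.0 pos [0.56402 0.01899 0.23321] yaw 119.12 w 0.144
```

```bash
python3 -m pendant '[[0.005,-0.001,0.0012,0,0],[0.005,0,0,0,0],[0.005,0,0,0,0]]'|grep -E 'pos|contact'; python3 f.py
```

```text
eef_pos: [0.5646, 0.019, 0.2327]
contact_force: [-0.8, -1.1, 1.9]
15.82 F [-3.02 -0.45  3.62] sd 0.46 Mz -0.021 pos [0.56466 0.01898 0.23275] yaw 119.14 w 0.145
```

```bash
python3 -m pendant '[[0.005,0.0003,-0.0005,0,0],[0.005,0,0,0,0],[0.005,0,0,0,0]]'|grep -E 'pos|contact'; python3 f.py
```

```text
eef_pos: [0.5645, 0.0189, 0.2329]
contact_force: [-4.3, -0.2, 2.7]
16.37 F [-4.58 -0.22  2.63] sd 0.32 Mz 0.013 pos [0.56452 0.01895 0.23294] yaw 119.14 w 0.142
```

```bash
python3 -m pendant '[[0.005,0.0003,-0.0006,0,0],[0.005,0,0,0,0],[0.005,0,0,0,0],[0.005,0,0,0,0]]'|grep -E 'pos|contact'; python3 f.py
```

```text
eef_pos: [0.5643, 0.0189, 0.2332]
contact_force: [-4.3, 0.1, 2.9]
17.0 F [-4.18 -0.19  1.85] sd 0.49 Mz 0.01 pos [0.56428 0.0189  0.23319] yaw 119.13 w 0.146
```

```bash
python3 -m pendant '[[0.022,0,0,-0.002,0],[0.022,0,0,0,0],[0.022,0,0,0,0],[0.022,0,0,0,0]]'|grep -E 'pos|contact'; python3 f.py
python3 -m pendant '[[0.016,0,0,0,0],[0.012,0,0,0,0],[0.005,0,0,0,0],[0.005,0,0,0,0],[0.005,0,0,0,0]]'|grep -E 'pos|contact'; python3 f.py
```

```text
eef_pos: [0.5649, 0.0189, 0.2355]
contact_force: [0.3, -0.1, -0.4]
17.63 F [ 0.05  0.11 -0.29] sd 0.42 Mz -0.002 pos [0.56451 0.01889 0.23529] yaw 119.13 w 0.26
eef_pos: [0.5643, 0.0188, 0.2352]
contact_force: [-0.2, -0.2, 0.4]
18.35 F [-0.57 -0.16  0.42] sd 0.7 Mz 0.003 pos [0.56424 0.01886 0.23519] yaw 119.13 w 0.142
```

```bash
for i in 1; do python3 -m pendant '[[0.005,0,0,0.001,0],[0.005,0,0,0.001,0],[0.005,0,0,0,0]]'|grep -E 'contact';python3 f.py; done
python3 -m pendant '[[0.005,0,0,0.0005,0],[0.005,0,0,0.0005,0],[0.005,0,0,0,0]]'|grep -E 'contact'; python3 f.py
```

```text
contact_force: [0.0, -0.5, 2.1]
18.9 F [-1.23 -0.28  0.96] sd 0.44 Mz 0.005 pos [0.56426 0.01886 0.23315] yaw 119.13 w 0.14
contact_force: [-1.4, -0.8, 2.0]
19.45 F [-1.51 -0.63  1.95] sd 0.46 Mz -0.001 pos [0.56427 0.01885 0.23223] yaw 119.12 w 0.144
```

```bash
for i in 1; do python3 -m pendant '[[0.005,0,0,0.0005,0],[0.005,0,0,0.0005,0],[0.005,0,0,0,0],[0.005,0,0,0,0],[0.005,0,0,0,0]]'|grep -E 'pos|contact'; done
python3 -m pendant '[[0.005,0,0,0.0005,0],[0.005,0,0,0.0005,0],[0.005,0,0,0,0],[0.005,0,0,0,0],[0.005,0,0,0,0]]'|grep -E 'pos|contact'; python3 f.py
```

```text
eef_pos: [0.5643, 0.0188, 0.2313]
contact_force: [-2.9, -1.4, 4.2]
eef_pos: [0.5643, 0.0189, 0.2305]
contact_force: [-2.9, -0.4, 7.2]
20.58 F [-3.2  -1.    6.74] sd 0.41 Mz -0.002 pos [0.56429 0.01889 0.2305 ] yaw 119.12 w 0.141
```

```bash
python3 -m pendant '[[0.005,0,-0.0003,0.0004,0],[0.005,0,0,0.0003,0],[0.005,0,0,0,0],[0.005,0,0,0,0]]'|grep -E 'pos|contact'; python3 f.py
python3 -m pendant '[[0.005,0,0,0,1.5],[0.005,0,0,0,1.5],[0.005,0,0,0,2],[0.005,0,0,0,0]]'|grep -E 'pos|contact'; python3 f.py
```

```text
eef_pos: [0.5642, 0.0189, 0.23]
contact_force: [-3.8, -0.3, 8.7]
21.22 F [-3.53 -0.79  8.15] sd 0.29 Mz -0.018 pos [0.5642  0.01886 0.23005] yaw 119.13 w 0.147
eef_pos: [0.5641, 0.0188, 0.2299]
contact_force: [-3.0, -0.6, 7.1]
21.85 F [-3.37 -1.17  7.23] sd 0.4 Mz -0.009 pos [0.5641  0.01881 0.22989] yaw 114.13 w 0.142
```

```bash
python3 -m pendant '[[0.005,0,0,0.0003,1.5],[0.005,0,0,0,1.5],[0.005,0,0,0,2],[0.005,0,0,0,0]]'|grep -E 'pos|contact'; python3 f.py
python3 -m pendant '[[0.005,0,0,0,1.5],[0.005,0,0,0,1.5],[0.005,0,0,0,2],[0.005,0,0,0,0]]'|grep -E 'pos|contact'; python3 f.py
```

```text
eef_pos: [0.564, 0.0188, 0.2296]
contact_force: [-4.6, -1.4, 8.9]
22.48 F [-4.33 -1.23  8.58] sd 0.59 Mz 0.068 pos [0.56401 0.01879 0.22965] yaw 109.14 w 0.145
eef_pos: [0.5639, 0.0188, 0.2296]
contact_force: [-3.2, -2.6, 7.8]
23.12 F [-4.19 -1.03  8.39] sd 0.53 Mz -0.009 pos [0.5639  0.01875 0.22957] yaw 104.13 w 0.142
```

```bash
cat > pt.py <<'E'
from h import *
np.set_printoptions(precision=4,suppress=True)
for c in ["wrist","scene","top"]:
    cm(c);p,d=bot.read_camera(c);cv2.imwrite(f"pics/p_{c}_{bot.get_obs()['t']:.1f}.png",p)
    for r in bot.pinpoint("pointer",c)[:3]:
        X=atz(c,r["at"],.045);v=X[:2]-[.5641,.0190]
        print(c,round(r["score"],2),np.round(r["at"],1),X[:2],"r",np.hypot(*v),"cw from off",(np.degrees(np.arctan2(-v[0],-v[1]))-13.6))
E
python3 pt.py
```

```text
scene 0.53 [276.5 205.2] [ 0.555  -0.0002] r 0.021264685448758775 cw from off 11.705073567510398
```

Run:
```python
from h import *
for c in("scene","wrist"):
  for a in (0,10,20,30,40,60):
    t=np.radians(13.6+a);print(c,a,proj(c,np.array([.5641-.03*np.sin(t),.019-.03*np.cos(t),.045])).round(1))
import glob
f=sorted(glob.glob("pics/p_scene*"))[-1];w=sorted(glob.glob("pics/p_wrist*"))[-1]
a=cv2.resize(cv2.imread("pics/scene.png")[180:230,255:310],(400,364),interpolation=cv2.INTER_CUBIC)
b=cv2.resize(cv2.imread(f)[180:230,255:310],(400,364),interpolation=cv2.INTER_CUBIC)
e=cv2.resize(cv2.imread(w)[200:320,180:380],(400,236),interpolation=cv2.INTER_CUBIC)
cv2.imwrite("pics/cmp.png",np.vstack([np.hstack([a,b]),np.hstack([e,e*0])]))
```

```text
scene 0 [272.8 205.6]
scene 10 [273.5 204.2]
scene 20 [274.6 203. ]
scene 30 [275.9 201.9]
scene 40 [277.4 200.9]
scene 60 [280.9 199.8]
wrist 0 [257.2 299. ]
wrist 10 [249.  294.5]
wrist 20 [241.7 288.8]
wrist 30 [235.4 282. ]
wrist 40 [230.5 274.3]
wrist 60 [225.2 256.9]
```

View pics/cmp.png

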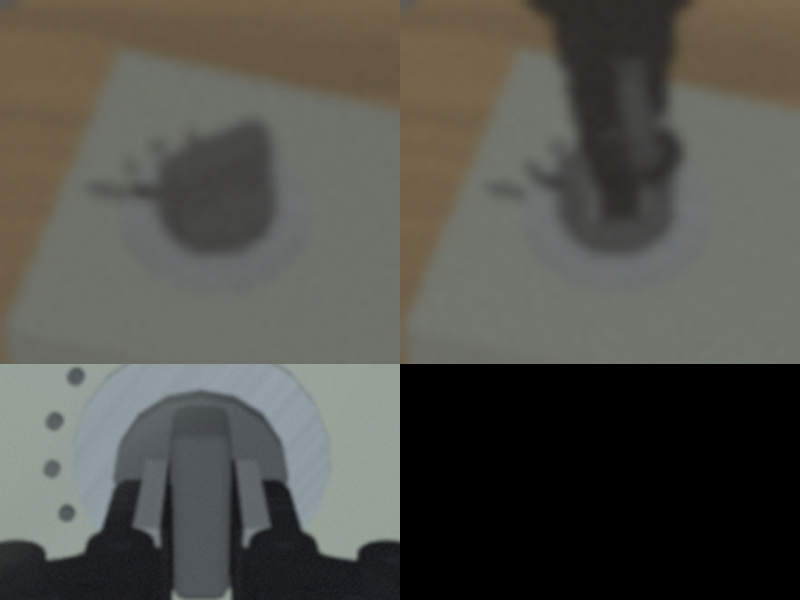

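```bash
python3 -m pendant '[[0.005,0,-0.0004,0.0001,2],[0.005,0,0,0,2],[0.005,0,0,0,2],[0.005,0,0,0,2],[0.005,0,0,0,2],[0.005,0,0,0,0]]'|grep -E 'pos|contact'; python3 f.py
python3 -m pendant '[[0.005,0,0,0,2],[0.005,0,0,0,2],[0.005,0,0,0,2],[0.005,0,0,0,0]]'|grep -E 'pos|contact'; python3 f.py
```

```text
eef_pos: [0.5636, 0.0187, 0.2295]
contact_force: [-4.8, -1.5, 8.0]
24.22 F [-4.01 -1.52  8.44] sd 0.42 Mz -0.008 pos [0.56357 0.01868 0.22952] yaw 94.13 w 0.145
eef_pos: [0.5634, 0.0187, 0.2295]
contact_force: [-3.4, -1.8, 9.1]
24.85 F [-4.61 -1.3   8.82] sd 0.46 Mz 0.052 pos [0.56345 0.0187  0.22949] yaw 88.14 w 0.142
```

```bash
python3 -m pendant '[[0.005,0,-0.0003,0,2],[0.005,0,0,0,2],[0.005,0,0,0,2],[0.005,0,0,0,2],[0.005,0,0,0,2],[0.005,0,0,0,2],[0.005,0,0,0,0]]'|grep -E 'pos|contact'; python3 f.py
python3 -m pendant '[[0.005,0,0,0,2],[0.005,0,0,0,2],[0.005,0,0,0,2],[0.005,0,0,0,2],[0.005,0,0,0,0]]'|grep -E 'pos|contact'; python3 f.py
```

```text
eef_pos: [0.5631, 0.0187, 0.2295]
contact_force: [-4.3, -0.5, 8.9]
25.73 F [-4.96 -1.13  8.75] sd 0.35 Mz -0.058 pos [0.56308 0.01871 0.22945] yaw 76.13 w 0.142
eef_pos: [0.5629, 0.0188, 0.2294]
contact_force: [-5.8, -0.5, 9.9]
26.45 F [-5.1  -0.79  9.34] sd 0.35 Mz 0.056 pos [0.56293 0.01879 0.2294 ] yaw 68.15 w 0.144
```

```bash
python3 -m pendant '[[0.005,0,-0.0002,0,2],[0.005,0,0,0,2],[0.005,0,0,0,2],[0.005,0,0,0,2],[0.005,0,0,0,0],[0.005,0,0,0,0]]'|grep -E 'pos|contact'; python3 f.py; python3 pt.py
```

```text
eef_pos: [0.5627, 0.0189, 0.2294]
contact_force: [-5.2, -0.8, 8.5]
27.25 F [-5.15 -0.37  9.26] sd 0.28 Mz -0.073 pos [0.56271 0.01887 0.22938] yaw 60.13 w 0.148
scene 0.58 [281. 199.] [0.5325 0.0107] r 0.032644899907739645 cw from off 61.66962378405858
top 0.39 [366.7 231.1] [ 0.5236 -0.2483] r 0.2703809608370307 cw from off -4.978815503809473
```

```bash
python3 -m pendant '[[0.005,0,0,-0.001,0],[0.005,0,0,-0.001,0],[0.005,0,0,-0.001,0],[0.005,0,0,-0.001,0],[0.005,0,0,-0.001,0],[0.005,0,0,-0.0008,0],[0.005,0,0,0,0],[0.02,0,0,0,0],[0.035,0,0,0,0],[0.045,0,0,0,0],[0.045,0,0,0,0],[0.045,0,0,0,0]]'
python3 -m pendant '[[0.045,0,0,-0.02,0],[0.045,0,0,-0.035,0],[0.045,0,0,-0.035,0],[0.045,-0.01,0,0,0],[0.045,-0.02,0,0,0],[0.045,0,0,0,0],[0.045,0,0,0,0],[0.045,0,0,0,0]]'
cat > chk.py <<'E'
from look import *
cm("wrist");p,d=bot.read_camera("wrist");o=bot.get_obs();print(o["t"],o["eef_pos"],o["tool_rot"],o["contact_force"]);cv2.imwrite("pics/end.png",p)
g=cv2.GaussianBlur(cv2.cvtColor(p,cv2.COLOR_BGR2GRAY),(0,0),.7).astype(np.float32)
def prof(r,z,a):
    U=np.array([proj("wrist",np.array([.5638-r*np.sin(np.radians(13.6+x)),.0190-r*np.cos(np.radians(13.6+x)),z])) for x in a],np.float32)
    return cv2.remap(g,U[None,:,0],U[None,:,1],cv2.INTER_LINEAR)[0]
a=np.arange(-20,130,2.)
for r,z in [(.029,.045),(.031,.045),(.040,.040)]: print(r,dict(zip(a.astype(int).tolist(),prof(r,z,a).astype(int).tolist())))
for n,z in [("pointer",.045),("cup0_mid",.041),("knob",.07),("dial_axis",.04),("mark3",.04)]:
  for x in bot.pinpoint(n,"wrist")[:2]:
    X=atz("wrist",x["at"],z);v=X[:2]-[.5638,.019];print(n,round(x["score"],2),X,np.degrees(np.arctan2(-v[0],-v[1]))-13.6)
# knob height from depth
k=np.round(proj("wrist",np.array([.5638,.019,.082]))).astype(int);c,dr=ray("wrist",k);print("knob top",c+dr*d[k[1],k[0]]/(np.array(cm("wrist")["R"])@dr)[2])
E
python3 chk.py
```

```text
t: 28.55
eef_pos: [0.5636, 0.0187, 0.2351]
tool_rot: [0.0, 0.865, 0.501, 0.001]
contact_force: [0.2, 0.4, -0.4]
gripper_width: 0.529
grasp_force: 0.0
t: 29.22
eef_pos: [0.5484, -0.007, 0.3248]
tool_rot: [-0.0, 0.865, 0.501, 0.0]
contact_force: [-0.4, -0.1, 0.3]
gripper_width: 0.528
grasp_force: 0.0
29.2667 [ 0.5485 -0.0066  0.3248] [-0.0002  0.8653  0.5013  0.0003] [0.1249 0.2731 0.1877]
0.029 {-20: 147, -18: 147, -16: 147, -14: 147, -12: 147, -10: 147, -8: 148, -6: 148, -4: 147, -2: 147, 0: 145, 2: 142, 4: 131, 6: 115, 8: 105, 10: 102, 12: 101, 14: 100, 16: 100, 18: 100, 20: 100, 22: 100, 24: 100, 26: 100, 28: 101, 30: 103, 32: 110, 34: 126, 36: 141, 38: 148, 40: 149, 42: 149, 44: 148, 46: 147, 48: 147, 50: 147, 52: 148, 54: 146, 56: 130, 58: 100, 60: 76, 62: 73, 64: 93, 66: 123, 68: 143, 70: 148, 72: 149, 74: 149, 76: 149, 78: 149, 80: 150, 82: 152, 84: 153, 86: 154, 88: 154, 90: 153, 92: 153, 94: 153, 96: 153, 98: 153, 100: 153, 102: 153, 104: 153, 106: 154, 108: 156, 110: 157, 112: 157, 114: 157, 116: 157, 118: 156, 120: 156, 122: 156, 124: 155, 126: 154, 128: 154}
0.031 {-20: 14
[... 1038 characters left out ...]
58: 133, 60: 111, 62: 114, 64: 135, 66: 150, 68: 153, 70: 154, 72: 154, 74: 153, 76: 148, 78: 126, 80: 109, 82: 119, 84: 144, 86: 155, 88: 155, 90: 156, 92: 156, 94: 155, 96: 143, 98: 117, 100: 105, 102: 127, 104: 150, 106: 155, 108: 155, 110: 155, 112: 155, 114: 156, 116: 156, 118: 155, 120: 156, 122: 156, 124: 155, 126: 155, 128: 156}
pointer 0.89 [0.5333 0.0128 0.045 ] 64.92725111665862
pointer 0.68 [ 0.6656 -0.1475  0.045 ] -45.02862255444778
cup0_mid 0.57 [0.5918 0.1482 0.041 ] -181.37733952725443
dial_axis 0.74 [0.562  0.0187 0.04  ] 68.17869237231211
mark3 0.7 [ 0.5537 -0.0123  0.04  ] 4.333659310484736
mark3 0.7 [0.5315 0.0104 0.04  ] 61.45714043035357
knob top [0.5636 0.0189 0.082 ]
```

```bash
python3 -c "
from station import bot
print(bot.hand_in())"
```

```text
the job is handed in; nothing more can be done
None
```

The cup is seated in the well about 1 mm off centre and released. The dial pointer lines up with the third pip and the knob is back up at its rest height. I handed the job in at about 29 s of the 72 s; the hand-in returned no verdict.

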